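Raise a telescoping tube rest to its next hole and lay the tube across the pair

ROBOT

A 6-joint arm with a two-finger parallel gripper is mounted at the origin on a cart in front of the work surface, level with it; the furniture and walls round the work are solid. World frame = base frame: x ahead of the robot, y to its left, z up, the work surface at z = 0. Lengths are in m, angles in rad, forces in N, time in s.
With the tool pointing down it reaches from about 0.35 to 0.95 m from the base axis. Payload 17.4 kg.
Tool frame: the origin (TCP) lies midway between the tips of the shut fingers; the grasp point (between the pads) lies behind it (robot.grip_depth is the z of the grasp point in the tool frame, in m); z points along the fingers, y is the direction in which the jaws open and shut (so a half turn about z gives the same grasp; the last joint's range is limited). The gripper opens to 93 mm and grips with 3 to 60 N. Pads are 15 mm wide; open, the fingers measure 128 mm over their backs; the gripper's body (75 mm by 188 mm) begins 65 mm behind the grasp point.
Start: joints at [1.188, 0.116, 1.442, -0, 1.584, -0.038], TCP at [0.228, 0.635, 0.219] pointing down, gripper open.
Joint ranges: [-2.83, 2.83], [-0.83, 2.19], [0.07, 2.5], [-1.14, 4.28], [0.01, 3], [-2.97, 2.97]. Speed limits (rad/s): [1.89, 1.89, 2.22, 3.14, 3.14, 3.14].

INTERFACE

Orientations are given as a unit quaternion [w, x, y, z].
In Python, from station import sensors, snapshot, order, robot gives the robot as it stands.
- The arm moves only by the shell command python3 -m creep 'ROWS' [FORCE]. ROWS is a JSON object of lists of equal length, an entry for each row: "translation": the shift along the tool's x, y, z in m, a list of three; "angular": the turn, a rotation vector about the tool's x, y, z in rad, a list of three; "fingers": the opening, from -1 (shut) to 1 (fully open). A call has 1 to 12 rows; each row shifts and turns the commanded pose from where the row before left it, along the tool's axes as they then stand; what a row does not reach is not made up. A row lasts 1/8 s, in which the tool goes at most 62.5 mm and 10.7 degrees, less where a joint would pass 70% of its speed; a pose out of reach is approached as far as the arm can. A call is refused whole if a number of a shift passes 0.0625 or a number of a turn 0.188, either way. A call with a gripper value outside its range is refused whole. The fingers move at their own pace and stop on an object; FORCE is the grip in N (left out, the last holds). Time passes only in rows, so rows that do not move let the fingers close. It gives the time, the measured TCP pose, the force and the opening at its end, in the units of the state.
- sensors.read_state(): the state, without advancing time (a new reading comes with each control period).
- snapshot(name): name is "side" or "top"; returns a dict with "color" (420x560x3 uint8, red, green, blue), "intrinsics" (3x3 intrinsics, pixels), "world_from_camera" (4x4, takes a point from camera to world coordinates). Camera axes: x right, y down, z forward; pixel columns grow to the right and rows downward; lengths in m; the calibration is good to about 2 mm. A picture is of the moment at which its call begins. There is no depth.
- order.hand_in(): hands the job in, once; it reports no verdict.
The state is a dict: "time_s": time; "joints": joint angles; "dq": joint speeds; "effort": joint torques, N m; "position": TCP position; "tool_rot": TCP orientation; "wrist_force": force on the tool from outside, world axes, zero at the start; "moment": the same for the moment, N m; "opening": opening from 0.0 (shut) to 1.0 (fully open).
Only numpy, scipy, OpenCV 4.12 (cv2) and the standard library are available. Lean on these libraries where they do the work, as an engineer would, in place of code of your own. Each camera call takes 0.05 s, during which the arm holds its last target.

TASK

Two magnet-footed tube rests stand on the welding table, one a hole lower than the other: press in the low one's spring button and slide its blue sleeve up until the button pops fully out through the next hole, feeling for it as the holes are unevenly spaced, and not hauling on the sleeve once the button has caught. Then gently lay the stainless tube offcut in the two vees, level and sticking out about evenly at both ends, so that it is ready for fitting up, and let go; leave the other tools where they are.

Things in the scene. Friction and masses are not known exactly. Their poses are not given: they have to be found in the camera images.
- jack: The low rest, fixed by its magnet foot (84 x 75 mm, 28 mm high, red switch 57 mm out on -x). Origin: on the table under its axis; z up, y along its vee's groove. A blue sleeve with a black rubber-dipped top (35 mm) slides up over the 34 mm square inner tube: 40 mm square, 2 mm wall, 30 to 140 mm high while low. Steel vee on top: 36 mm long (y), 42 mm across, 24 mm high.
- jack_sleeve (a joint): Rise of the low rest's sleeve, m: 0 = button in the top hole; 0.034 to 0.046, plus up to 1.5 mm play, = button in the next. Its 15.5 mm holes run down the +y face from 14 mm below the top, drilled by hand, unevenly, 34 to 46 mm apart (pitch unknown: feel for it). A button in a hole locks the sleeve both ways; between holes it stays where left. 0.3 kg, drag 3 to 4 N.
- jack_button (a joint): How far the brass spring button is pressed in, m: 0 out, 5 mm proud of the sleeve; 0.005 flush; 0.007 behind the wall. Spring 1 N, 2.5 N, 3.1 N there. It sits in the inner tube and keeps its height as the sleeve slides. Held flush by a finger pad flat on the sleeve, its dome slips behind the wall as the sleeve is slid up; it snaps out at the next hole if no finger covers that.
- jack_dome (a point): Tip of the brass button's dome (14 mm wide) when out; fixed point 25 mm from the sleeve's axis on the +y side, 126 mm above the table. Axes as jack; pressing is along -y. A grip across the sleeve along y, at this height, presses it (width then 40 mm); the vee above is narrower than the sleeve along y and ends 38 mm above this point.
- jack_vee (a point): Bottom corner of the low rest's 90 degree vee groove, over the sleeve's axis, 5 mm above the sleeve's top; rises with the sleeve. y along the groove, x across, z up.
- jack2_vee (a point): The same point of the other rest, an identical one already set a hole higher (groove corner 185 mm above the table); fixed, needs nothing. 170 to 190 mm from the low rest, on either side of it, the grooves in line. y along the groove, x across, z up.
- tube_mid (a point): Centre of the loose stainless tube, 34 mm outside diameter, 260 mm long, about 0.3 kg, lying on the table; y is the tube's axis. Seated in a vee, its axis lies 24 mm above the groove's corner.
- chipping_hammer: Chipping hammer, 150 x 183 x 23 mm, lying on the table; bystander, origin under its middle
- pliers: Pliers with blue handles, 67 x 170 x 12 mm; bystander, origin under the middle
- tape_measure: Yellow tape measure, 72 x 79 x 36 mm; bystander, origin under the middle
- paint_marker: Yellow paint marker with black cap, 15 x 136 x 15 mm; bystander, origin under the middle

How it is judged:
On the way, in this order (a step that is already met when the one before it is completed fails the run):
1. the low rest's sleeve is up and the button is out through the next hole (value of joint jack_sleeve between 0.031 and 0.05 m and value of joint jack_button below 0.0015 m), for 0.2 s.
2. the tube lies in both vees (all of step 1 and angle between tube_mid's own y axis and vertical between 1.5208 and 1.6208 rad and x of tube_mid in the frame of jack_vee between -0.008 and 0.008 m and z of tube_mid in the frame of jack_vee between 0.017 and 0.031 m and horizontal distance between tube_mid and jack_vee below 0.117 m and x of tube_mid in the frame of jack2_vee between -0.008 and 0.008 m and z of tube_mid in the frame of jack2_vee between 0.017 and 0.031 m and horizontal distance between tube_mid and jack2_vee below 0.117 m and angle between the y axis of tube_mid and the y axis of jack_vee, either way round below 0.06 rad), for 0.2 s.
At the end, for the whole second after the job is handed in: Button out (in under 1.5 mm) in the next hole, sleeve 31 to 50 mm above its start; tube at rest in both vees: level within 2.9 degrees, in line within 3.4 degrees, its centre within 8 mm of the groove line, 17 to 31 mm above both groove corners, within 117 mm of both (all of step 2); the robot touches nothing.
It fails at once if the sleeve is hauled up or pressed down on the caught button with more than 18 N (contact force between jack_button and jack_sleeve above 18 N).
It fails at once if the tube is dropped or rammed into a vee (more than 20 N) (contact force between tube and jack_sleeve above 20 N or contact force between tube and jack2 above 20 N).
It fails at once if the tube is let go in the air, 9 mm or more above its seat (contact force between the fingers and tube below 0.05 N and z of tube_mid in the frame of jack2_vee above 0.033 m).
It fails at once if a bystander is pushed more than 30 mm (distance of any of chipping_hammer, pliers, tape_measure, paint_marker from where it was at the start of the episode above 0.03 m).
It also fails if it takes over 61 s, if anything falls off the work surface, if the arm or the gripper's body presses on something with over 40 N, if the wrist force passes 120 N, or if a joint passes its speed limit or range.

## Working session

There is one attempt and no reset: what is moved stays moved. The work goes in short steps, Python scripts to look and compute and a shell command to move; the robot and the scene stay as the last step left them, time stands still between calls to the robot, and variables do not carry over. Pictures are saved under pics/ and viewed, and the job is handed in when it is done.

```bash
ls; mkdir -p pics; python3 - <<'E'
from station import sensors, snapshot, order, robot
import cv2
s=sensors.read_state(); print(s); print(robot.grip_depth, [a for a in dir(robot) if a[0]!='_'])
for n in("side","top"):
    d=snapshot(n); cv2.imwrite(f"pics/{n}0.png",d["color"][:,:,::-1]); print(n,d["intrinsics"],d["world_from_camera"])
E
```

```text
pics
{'time_s': 0.0, 'joints': array([ 1.18815949e+00,  1.16451639e-01,  1.44227805e+00, -2.53851257e-05,
        1.58401028e+00, -3.77616975e-02]), 'dq': array([ 0.00074272, -0.00032691, -0.00175669, -0.00099068, -0.00024055,
       -0.00025473]), 'effort': array([-1.99221555e-03, -7.21270108e+01, -6.22592354e+01,  7.79093569e-02,
        2.39904912e-02, -9.22877553e-05]), 'position': array([0.22811394, 0.6350568 , 0.21792041]), 'tool_rot': array([-1.07283686e-04,  1.71584405e-01,  9.85169256e-01, -5.63676754e-04]), 'wrist_force': array([-0.16851774, -0.48836358,  0.00844489]), 'moment': array([-0.02949932, -0.0038922 ,  0.00363711]), 'opening': 1.0021803546768628}
-0.0188 ['Unreachable', 'grip_depth']
side [[537.16969717   0.         285.21007349]
 [  0.         537.16969717 206.59927363]
 [  0.           0.           1.        ]] [[ 0.90570356 -0.24810771  0.34372026  0.06608204]
 [-0.42390647 -0.53407943  0.73147964 -1.04172015]
 [ 0.00208818 -0.80820896 -0.58889211  0.9646834 ]
 [ 0.          0.          0.          1.        ]]
top [[529.82918082   0.         281.66726622]
 [  0.         529.82918082 205.19820936]
 [  0.           0.           1.        ]] [[ 0.02774432 -0.98551374  0.16731083  0.33397674]
 [-0.99953079 -0.02517748  0.01744385 -0.01534633]
 [-0.01297869 -0.16771629 -0.98574987  1.46179609]
 [ 0.          0.          0.          1.        ]]
```

View pics/side0.png

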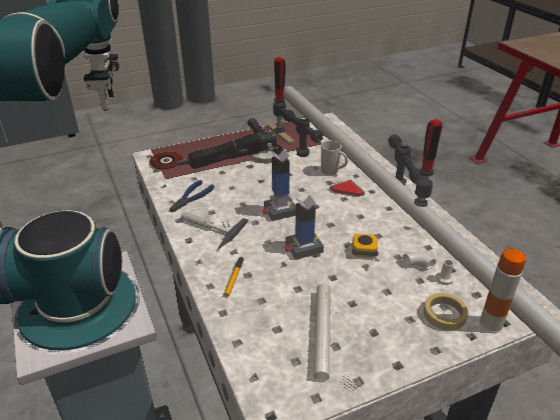

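View pics/top0.png

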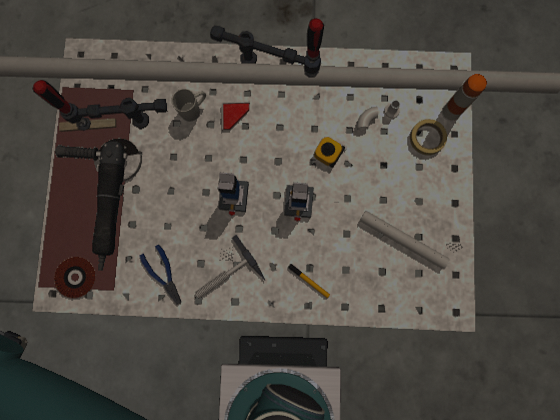

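```bash
python3 - <<'E'
import cv2,numpy as np
s=cv2.imread("pics/side0.png");t=cv2.imread("pics/top0.png")
a=cv2.resize(s[140:265,250:340],None,fx=4.5,fy=4.5,interpolation=2)
b=cv2.resize(t[160:230,205:325],None,fx=6,fy=6,interpolation=2)
cv2.imwrite("pics/side0c.png",a);cv2.imwrite("pics/top0c.png",np.clip(b*1.6,0,255).astype('uint8'))
E
```

```text
(no output)
```

View pics/side0c.png

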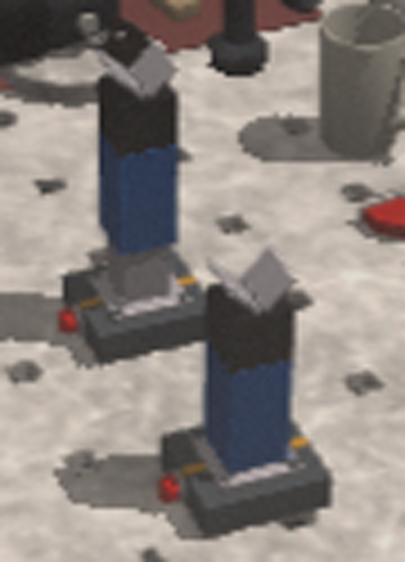

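View pics/top0c.png

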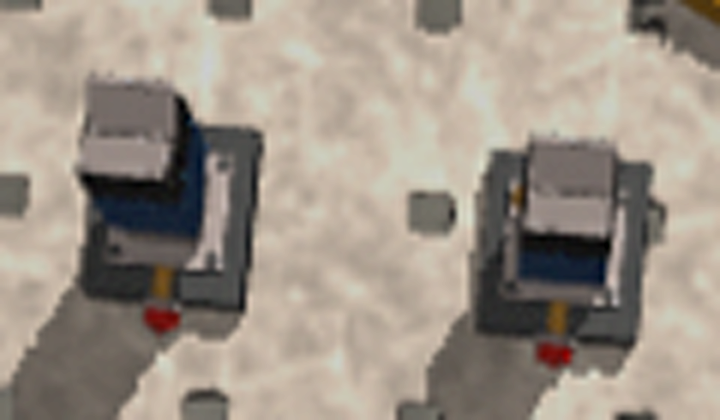

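```bash
cat > h.py <<'E'
import numpy as np,cv2
from station import sensors,snapshot,robot,order
def ray(d,p):
    K=d["intrinsics"];T=d["world_from_camera"]
    v=T[:3,:3]@np.linalg.solve(K,np.array([p[0],p[1],1.]));return T[:3,3],v
def onz(d,p,z):
    o,v=ray(d,p);return o+v*(z-o[2])/v[2]
def proj(d,P):
    T=d["world_from_camera"];c=T[:3,:3].T@(np.array(P)-T[:3,3]);q=d["intrinsics"]@c;return q[:2]/q[2]
def tri(d1,p1,d2,p2):
    o1,v1=ray(d1,p1);o2,v2=ray(d2,p2)
    A=np.stack([v1,-v2],1);k=np.linalg.lstsq(A,o2-o1,rcond=None)[0]
    a=o1+v1*k[0];b=o2+v2*k[1];return (a+b)/2,np.linalg.norm(a-b)
E
python3 - <<'E'
from h import *
T=snapshot("top");S=snapshot("side")
c=lambda x,y:(205+(x+.5)/6-.5,160+(y+.5)/6-.5)
cs=lambda x,y:(250+(x+.5)/4.5-.5,140+(y+.5)/4.5-.5)
for nm,foot,vee,zv in(("low",[(488,150),(652,163),(636,347),(473,333)],[(529,138),(616,140),(612,236),(526,232)],.164),
  ("high",[(None)],[(88,78),(183,82),(178,180),(82,175)],.204)):
    V=[onz(T,c(*p),zv)[:2] for p in vee]; print(nm,"vee",np.round(V,4),np.mean(V,0), [np.linalg.norm(V[i]-V[(i+1)%4]) for i in range(4)])
    if foot[0]:
        F=[onz(T,c(*p),.028)[:2] for p in foot]; print("foot",np.round(F,4),np.mean(F,0),[np.linalg.norm(F[i]-F[(i+1)%4]) for i in range(4)])
# red switches
for n,d in(("top",T),("side",S)):
    h=cv2.cvtColor(d["color"],cv2.COLOR_RGB2HSV);m=(((h[...,0]<8)|(h[...,0]>172))&(h[...,1]>150)&(h[...,2]>70)).astype('uint8')
    n_,l,st,ce=cv2.connectedComponentsWithStats(m)
    for i in range(1,n_):
        if 6<st[i,4]<80:print(n,ce[i],st[i,4], onz(d,ce[i],.02))
# tube
g=T["color"].astype(int);print(g[240,400],g[235,385],g[260,385])
b=cv2.resize(T["color"][195:285,340:470],None,fx=6,fy=6,interpolation=2);cv2.imwrite("pics/tube.png",np.clip(b[...,::-1]*1.6,0,255).astype('uint8'))
b=cv2.resize(S["color"][275:390,290:350],None,fx=5,fy=5,interpolation=2);cv2.imwrite("pics/tubes.png",b[...,::-1])
E
```

```text
low vee [[ 0.6123 -0.0185]
 [ 0.6124 -0.0548]
 [ 0.5717 -0.0539]
 [ 0.5725 -0.0182]] [ 0.59222113 -0.03636477] [np.float64(0.03626959406235676), np.float64(0.04071980056468672), np.float64(0.035698284207855695), np.float64(0.03987660329645148)]
foot [[ 6.354e-01 -1.000e-04]
 [ 6.312e-01 -7.570e-02]
 [ 5.455e-01 -6.990e-02]
 [ 5.500e-01  4.500e-03]] [ 0.59052487 -0.03530312] [np.float64(0.07567870228166335), np.float64(0.08587456251671467), np.float64(0.0745268069424963), np.float64(0.08549014792087553)]
high vee [[0.6242 0.1613]
 [0.6235 0.1226]
 [0.5829 0.1229]
 [0.584  0.1618]] [0.60363545 0.14211313] [np.float64(0.03870934361287123), np.float64(0.040586031060810185), np.float64(0.038938882864269), np.float64(0.040215257985473436)]
top [316.41772152  23.07594937] 79 [ 1.12225538 -0.07658937  0.02      ]
top [39.08       85.10666667] 75 [0.91263657 0.72070585 0.02      ]
side [516.88888889  86.33333333] 9 [1.89930366 0.5091253  0.02      ]
side [512.25  95.75] 8 [1.8102695  0.44410912 0.02      ]
side [556.91176471 134.41176471] 34 [1.71242934 0.11904283 0.02      ]
side [492.38461538 135.56410256] 39 [1.49101033 0.2119726  0.02      ]
side [484.6 150.2] 10 [1.39124792 0.1412567  0.02      ]
side [481.27272727 156.45454545] 11 [1.35123066 0.11289284 0.02      ]
side [155.10526316 162.26315789] 19 [0.32784513 0.54554963 0.02      ]
side [164.03703704 165.51851852] 27 [0.34970657 0.51250016 0.02      ]
side [264.88888889 210.55555556] 9 [0.55457001 0.13901983 0.02      ]
side [287.44444444 247.66666667] 9 [ 0.54304542 -0.04155677  0.02      ]
[88 81 73] [54 50 46] [127 118 107]
```

View pics/tube.png

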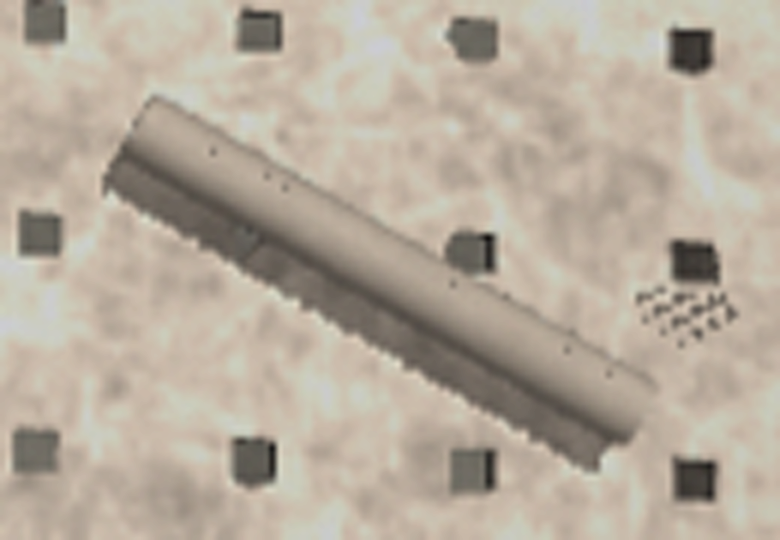

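View pics/tubes.png

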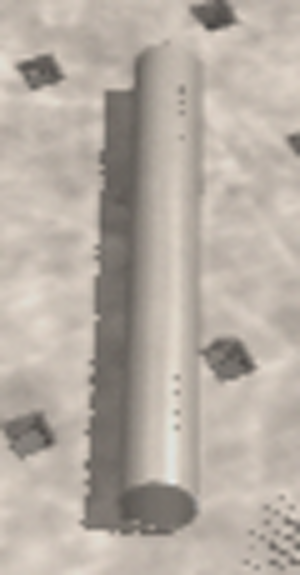

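```bash
cat >> h.py <<'E'
from scipy.spatial.transform import Rotation as R
def st():
    s=sensors.read_state();q=s["tool_rot"];r=R.from_quat([q[1],q[2],q[3],q[0]]);return s,r
def togo(p,jaw,s=None):
    "tool-frame shift after first turning about tool z so jaw is at world angle jaw"
    s,r=st();M=r.as_matrix();y=M[:,1];a=np.arctan2(y[1],y[0]);d=(jaw-a+np.pi/2)%np.pi-np.pi/2
    r2=R.from_rotvec([0,0,d])
    # level: target tool z straight down
    Z=np.array([0,0,-1.]);Y=r2.apply(y);Y[2]=0;Y/=np.linalg.norm(Y);X=np.cross(Y,Z);Mt=np.stack([X,Y,Z],1)
    print("rotvec tool",np.round((r.inv()*R.from_matrix(Mt)).as_rotvec(),4),"shift after",np.round(Mt.T@(np.array(p)-s["position"]),4),"t",s["time_s"])
E
python3 - <<'E'
from h import *
T=snapshot("top");S=snapshot("side")
c=lambda x,y:(340+(x+.5)/6-.5,195+(y+.5)/6-.5)
e=[onz(T,c(*p),.017) for p in((137,127),(637,415))]
print("tube",e,np.mean(e,0),np.linalg.norm(e[0]-e[1]),np.degrees(np.arctan2(*(e[0]-e[1])[[1,0]])))
cs=lambda x,y:(290+(x+.5)/5-.5,275+(y+.5)/5-.5)
print("side near end",onz(S,cs(158,508),.017),"far",onz(S,cs(170,60),.017))
img=S["color"][:,:,::-1].copy();imgt=T["color"][:,:,::-1].copy()
yaw=-.062;B=np.array([.5914,-.0358,0]);Y=np.array([-np.sin(yaw),np.cos(yaw),0]);X=np.array([Y[1],-Y[0],0])
pts=[]
for P,z0 in((B,.14),(np.array([.6036,.1421,0]),.18)):
  for sx in(-.02,.02):
    for sy in(-.02,.02):
        pts.append(P+X*sx+Y*sy+[0,0,z0])
  for sx in(-.042,.042):
    for sy in(-.0375,.0375):
        pts.append(P+X*sx+Y*sy+[0,0,.028])
  for sx in(-.021,.021):
    for sy in(-.018,.018):
        pts.append(P+X*sx+Y*sy+[0,0,z0+.024])
out=[]
for d,im,(x0,y0,x1,y1) in((S,img,(250,140,340,265)),(T,imgt,(205,160,325,230))):
    k=6
    a=cv2.resize(im[y0:y1,x0:x1],None,fx=k,fy=k,interpolation=2)
    for p in pts:
        q=proj(d,p);cv2.circle(a,(int((q[0]-x0+.5)*k),int((q[1]-y0+.5)*k)),3,(0,255,0),-1)
    out.append(a)
cv2.imwrite("pics/ovs.png",cv2.resize(out[0],None,fx=.79,fy=.79));cv2.imwrite("pics/ovt.png",out[1])
togo([.5914,-.0358,.30],np.pi/2+yaw)
E
```

```text
tube [array([ 0.55543708, -0.2127239 ,  0.017     ]), array([ 0.42997107, -0.43788366,  0.017     ])] [ 0.49270408 -0.32530378  0.017     ] 0.2577569276677373 60.87209064408975
side near end [ 0.43223622 -0.44155958  0.017     ] far [ 0.56256675 -0.21092953  0.017     ]
rotvec tool [-4.000e-04 -1.000e-04 -2.828e-01] shift after [-0.4041 -0.6472 -0.0816] t 0.3
```

View pics/ovs.png

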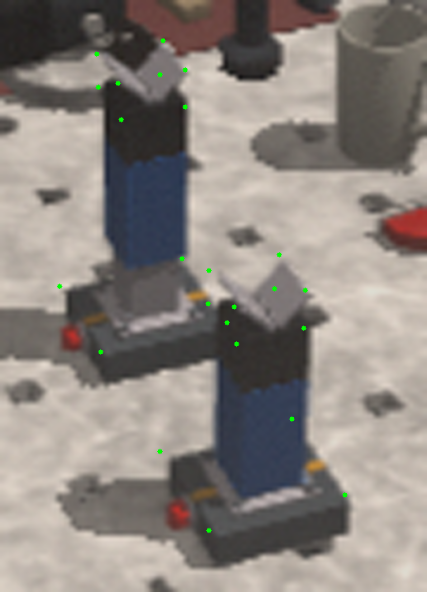

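View pics/ovt.png

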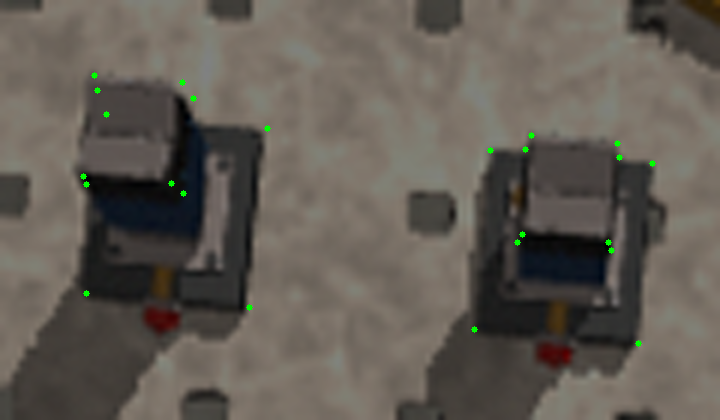

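```bash
python3 -m creep '{"translation":[[0,0,-0.041],[0,0,-0.041],[-0.029,-0.0462,0],[-0.029,-0.0462,0],[-0.029,-0.0462,0],[-0.029,-0.0462,0],[-0.029,-0.0462,0],[-0.029,-0.0462,0],[-0.029,-0.0462,0],[-0.029,-0.0462,0],[-0.029,-0.0462,0],[-0.029,-0.0462,0]],"angular":[[0,0,-0.1414],[0,0,-0.1414],[0,0,0],[0,0,0],[0,0,0],[0,0,0],[0,0,0],[0,0,0],[0,0,0],[0,0,0],[0,0,0],[0,0,0]],"fingers":[1,1,1,1,1,1,1,1,1,1,1,1]}' && python3 -m creep '{"translation":[[-0.029,-0.0462,0],[-0.029,-0.0462,0],[-0.029,-0.0462,0],[0,0,0],[0,0,0]],"angular":[[0,0,0],[0,0,0],[0,0,0],[0,0,0],[0,0,0]],"fingers":[1,1,1,1,1]}'; python3 -c "
from h import *
togo([.5922,-.0366,.107],np.pi/2-.062);s,r=st();print(s['position'],s['wrist_force'])"
```

```text
time_s: 1.8
position: [0.4895, 0.1545, 0.3008]
tool_rot: [0.0, 0.031, 1.0, 0.0]
wrist_force: [0.4, -0.2, -0.1]
opening: 1.002
time_s: 2.42
position: [0.5671, 0.0126, 0.3005]
tool_rot: [-0.0, 0.031, 1.0, 0.0]
wrist_force: [0.2, 0.8, -0.9]
opening: 1.0
rotvec tool [ 0.0002 -0.0003 -0.0005] shift after [-0.0281 -0.0476  0.1935] t 2.425
[0.56707588 0.01262539 0.3005382 ] [ 0.22198242  0.7936026  -0.91437971]
```

```bash
python3 -m creep '{"translation":[[-0.028,-0.0476,0],[0,0,0.03],[0,0,0.03],[0,0,0]],"angular":[[0,0,0],[0,0,0],[0,0,0],[0,0,0]],"fingers":[1,1,1,1]}'; python3 - <<'E'
from h import *
for n,(x0,y0,x1,y1) in(("top",(225,120,375,240)),("side",(240,80,370,270))):
    d=snapshot(n);k=5 if n=="top" else 3;cv2.imwrite(f"pics/{n}1.png",np.clip(1.3*cv2.resize(d["color"][y0:y1,x0:x1,::-1],None,fx=k,fy=k,interpolation=2),0,255).astype('uint8'))
E
```

```text
time_s: 2.92
position: [0.5913, -0.0356, 0.239]
tool_rot: [-0.001, 0.03, 1.0, 0.0]
wrist_force: [0.0, -0.2, -0.4]
opening: 1.001
```

View pics/top1.png

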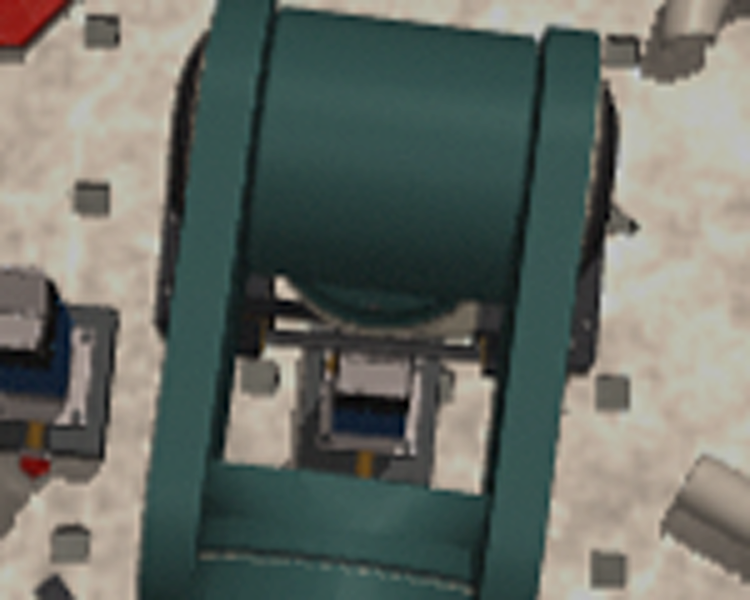

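View pics/side1.png

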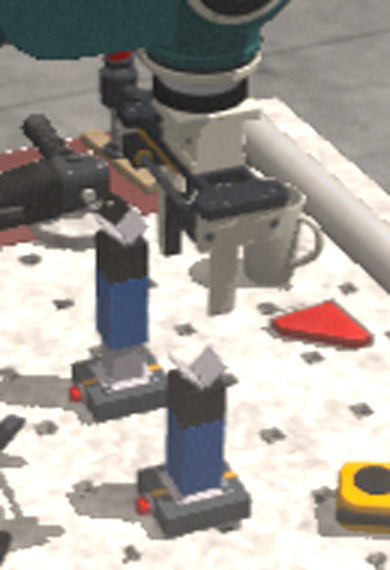

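```bash
python3 -m creep '{"translation":[[0,0,0.035],[0,0,0.035],[0,0,0.035],[0,0,0.027],[0,0,0],[0,0,0]],"angular":[[0,0,0],[0,0,0],[0,0,0],[0,0,0],[0,0,0],[0,0,0]],"fingers":[1,1,1,1,0.4,0.15]}' 12;  python3 -m creep '{"translation":[[0,0,0],[0,0,0],[0,0,0]],"angular":[[0,0,0],[0,0,0],[0,0,0]],"fingers":[0.1,0.05,0.03]}' 12
```

```text
time_s: 3.78
position: [0.5931, -0.0366, 0.111]
tool_rot: [0.001, 0.031, 1.0, -0.0]
wrist_force: [0.6, 0.0, 0.4]
opening: 0.831
time_s: 4.15
position: [0.5923, -0.0368, 0.1091]
tool_rot: [0.0, 0.031, 1.0, -0.0]
wrist_force: [-0.1, 0.0, -0.1]
opening: 0.534
```

```bash
python3 -m creep '{"translation":[[0,0,0.002],[0,0,0],[0,0,0]],"angular":[[0,0,0],[0,0,0],[0,0,0]],"fingers":[-0.03,-0.06,-0.08]}' 12;  python3 -m creep '{"translation":[[0,0,0],[0,0,0],[0,0,0]],"angular":[[0,0,0],[0,0,0],[0,0,0]],"fingers":[-0.11,-0.14,-0.2]}' 12
```

```text
time_s: 4.53
position: [0.5922, -0.0367, 0.1066]
tool_rot: [-0.0, 0.031, 1.0, 0.0]
wrist_force: [0.2, 3.0, -0.5]
opening: 0.462
time_s: 4.9
position: [0.5921, -0.0376, 0.1065]
tool_rot: [-0.0, 0.031, 1.0, -0.001]
wrist_force: [0.4, -6.6, -1.2]
opening: 0.429
```

```bash
python3 -m creep '{"translation":[[0,0,0],[0,0,0]],"angular":[[0,0,0],[0,0,0]],"fingers":[-0.4,-0.6]}' 12; python3 -m creep '{"translation":[[0,0,0],[0,0,0]],"angular":[[0,0,0],[0,0,0]],"fingers":[-1,-1]}' 12
```

```text
time_s: 5.15
position: [0.5922, -0.0376, 0.1065]
tool_rot: [-0.0, 0.031, 1.0, -0.001]
wrist_force: [0.8, -7.2, -1.5]
opening: 0.427
time_s: 5.4
position: [0.5921, -0.0376, 0.1065]
tool_rot: [-0.0, 0.031, 1.0, -0.001]
wrist_force: [0.1, -7.0, -1.9]
opening: 0.427
```

```bash
python3 -m creep '{"translation":[[0,-0.001,0],[0,0,0]],"angular":[[0,0,0],[0,0,0]],"fingers":[-1,-1]}' 15; python3 -m creep '{"translation":[[0,0,-0.001],[0,0,-0.001],[0,0,-0.001]],"angular":[[0,0,0],[0,0,0],[0,0,0]],"fingers":[-1,-1,-1]}'
```

```text
time_s: 5.65
position: [0.5921, -0.0377, 0.1065]
tool_rot: [-0.0, 0.031, 1.0, 0.0]
wrist_force: [0.7, 1.6, -1.2]
opening: 0.428
time_s: 6.02
position: [0.5921, -0.0377, 0.1094]
tool_rot: [-0.0, 0.031, 1.0, 0.0]
wrist_force: [3.3, 2.2, -8.9]
opening: 0.432
```

```bash
python3 -m creep '{"translation":[[0,0,-0.002],[0,0,-0.002],[0,0,-0.002]],"angular":[[0,0,0],[0,0,0],[0,0,0]],"fingers":[-1,-1,-1]}';python3 -m creep '{"translation":[[0,0,-0.003],[0,0,-0.003],[0,0,-0.003],[0,0,0]],"angular":[[0,0,0],[0,0,0],[0,0,0],[0,0,0]],"fingers":[-1,-1,-1,-1]}';  python3 - <<'E'
from h import *
for n,(x0,y0,x1,y1) in(("side",(240,120,370,270)),):
    d=snapshot(n);k=4;cv2.imwrite(f"pics/{n}2.png",np.clip(1.3*cv2.resize(d["color"][y0:y1,x0:x1,::-1],None,fx=k,fy=k,interpolation=2),0,255).astype('uint8'))
E
```

```text
time_s: 6.4
position: [0.5921, -0.0377, 0.1155]
tool_rot: [-0.0, 0.031, 1.0, 0.0]
wrist_force: [3.9, 2.0, -8.2]
opening: 0.428
time_s: 6.9
position: [0.5922, -0.0377, 0.1254]
tool_rot: [0.0, 0.031, 1.0, 0.0]
wrist_force: [-1.6, 3.2, -0.6]
opening: 0.43
```

View pics/side2.png

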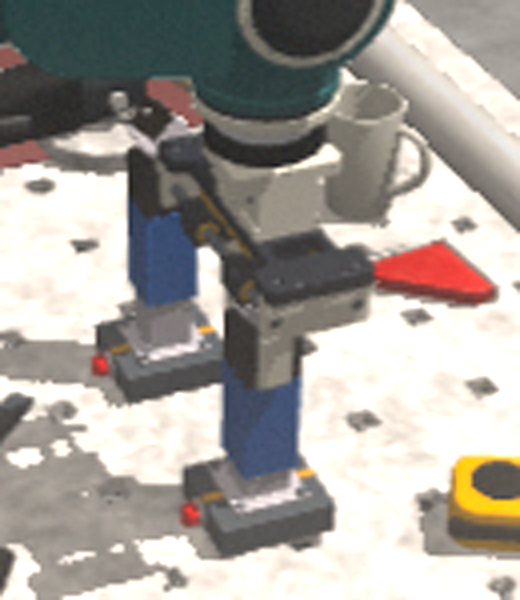

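```bash
python3 -m creep '{"translation":[[0,0,-0.003],[0,0,-0.003],[0,0,-0.003],[0,0,-0.002],[0,0,-0.001],[0,0,-0.001]],"angular":[[0,0,0],[0,0,0],[0,0,0],[0,0,0],[0,0,0],[0,0,0]],"fingers":[-1,-1,-1,-1,-1,-1]}';for i in 1 ; do python3 -m creep '{"translation":[[0,0,-0.001]],"angular":[[0,0,0]],"fingers":[-1]}'; done
```

```text
time_s: 7.7
position: [0.5921, -0.0377, 0.1377]
tool_rot: [-0.0, 0.031, 1.0, 0.0]
wrist_force: [2.1, 3.8, -8.1]
opening: 0.432
time_s: 7.82
position: [0.5921, -0.0377, 0.1386]
tool_rot: [-0.0, 0.031, 1.0, 0.0]
wrist_force: [1.8, 4.3, -7.5]
opening: 0.433
```

```bash
python3 -m creep '{"translation":[[0,0,-0.001]],"angular":[[0,0,0]],"fingers":[-1]}';python3 -m creep '{"translation":[[0,0,-0.001]],"angular":[[0,0,0]],"fingers":[-1]}'
```

```text
time_s: 7.95
position: [0.5921, -0.0377, 0.1397]
tool_rot: [-0.0, 0.031, 1.0, 0.0]
wrist_force: [0.3, 4.7, -8.1]
opening: 0.428
time_s: 8.07
position: [0.5921, -0.0377, 0.1407]
tool_rot: [-0.0, 0.031, 1.0, 0.0]
wrist_force: [0.3, 4.2, -6.6]
opening: 0.432
```

```bash
python3 -m creep '{"translation":[[0,0,-0.001]],"angular":[[0,0,0]],"fingers":[-1]}'
```

```text
time_s: 8.2
position: [0.5921, -0.0377, 0.1418]
tool_rot: [-0.0, 0.031, 1.0, 0.0]
wrist_force: [-0.3, 3.6, -6.1]
opening: 0.431
```

```bash
python3 -m creep '{"translation":[[0,0,-0.0008]],"angular":[[0,0,0]],"fingers":[-1]}'
```

```text
time_s: 8.32
position: [0.5922, -0.0377, 0.1426]
tool_rot: [0.0, 0.031, 1.0, 0.0]
wrist_force: [-0.5, 4.2, -4.2]
opening: 0.431
```

```bash
python3 -m creep '{"translation":[[0,0,-0.0008]],"angular":[[0,0,0]],"fingers":[-1]}'
```

```text
time_s: 8.45
position: [0.5922, -0.0377, 0.1436]
tool_rot: [0.0, 0.031, 1.0, 0.0]
wrist_force: [-0.9, 5.4, -4.4]
opening: 0.427
```

```bash
python3 -m creep '{"translation":[[0,0,-0.0007]],"angular":[[0,0,0]],"fingers":[-1]}'
```

```text
time_s: 8.57
position: [0.5922, -0.0378, 0.1441]
tool_rot: [0.0, 0.031, 1.0, 0.0]
wrist_force: [-1.3, 5.1, -3.6]
opening: 0.429
```

```bash
python3 -m creep '{"translation":[[0,0,-0.0007]],"angular":[[0,0,0]],"fingers":[-1]}'
```

```text
time_s: 8.7
position: [0.5922, -0.0378, 0.1447]
tool_rot: [0.0, 0.031, 1.0, 0.0]
wrist_force: [-1.0, 5.1, -4.7]
opening: 0.427
```

```bash
python3 -m creep '{"translation":[[0,0,-0.0007]],"angular":[[0,0,0]],"fingers":[-1]}'
```

```text
time_s: 8.82
position: [0.5922, -0.0377, 0.1454]
tool_rot: [0.0, 0.031, 1.0, 0.0]
wrist_force: [-1.2, 5.4, -5.2]
opening: 0.429
```

```bash
python3 -m creep '{"translation":[[0,0,-0.0007]],"angular":[[0,0,0]],"fingers":[-1]}'
```

```text
time_s: 8.95
position: [0.5922, -0.0378, 0.146]
tool_rot: [-0.0, 0.031, 1.0, -0.0]
wrist_force: [-0.5, 4.9, -5.9]
opening: 0.429
```

```bash
python3 -m creep '{"translation":[[0,0,-0.0007]],"angular":[[0,0,0]],"fingers":[-1]}'
```

```text
time_s: 9.07
position: [0.5921, -0.0378, 0.1466]
tool_rot: [-0.0, 0.031, 1.0, -0.0]
wrist_force: [-0.0, 4.7, -6.1]
opening: 0.43
```

```bash
python3 -m creep '{"translation":[[0,0,-0.0007]],"angular":[[0,0,0]],"fingers":[-1]}'
```

```text
time_s: 9.2
position: [0.5921, -0.0378, 0.1474]
tool_rot: [-0.0, 0.031, 1.0, 0.0]
wrist_force: [0.1, 4.3, -5.4]
opening: 0.427
```

```bash
python3 -m creep '{"translation":[[0,0,-0.0007]],"angular":[[0,0,0]],"fingers":[-1]}'
```

```text
time_s: 9.32
position: [0.5922, -0.0377, 0.1481]
tool_rot: [-0.0, 0.031, 1.0, 0.0]
wrist_force: [1.6, 4.2, -9.8]
opening: 0.427
```

```bash
python3 -m creep '{"translation":[[0,0,-0.0007]],"angular":[[0,0,0]],"fingers":[-1]}'
```

```text
time_s: 9.45
position: [0.5921, -0.0378, 0.1484]
tool_rot: [-0.0, 0.031, 1.0, 0.0]
wrist_force: [2.4, 2.9, -14.1]
opening: 0.425
```

```bash
python3 -m creep '{"translation":[[0,0,-0.0007]],"angular":[[0,0,0]],"fingers":[-1]}'
```

```text
time_s: 9.57
position: [0.5921, -0.0377, 0.1486]
tool_rot: [-0.0, 0.031, 1.0, 0.0]
wrist_force: [4.7, 3.9, -17.8]
opening: 0.427
```

```bash
python3 -m creep '{"translation":[[0,0,0.0015],[0,0,0]],"angular":[[0,0,0],[0,0,0]],"fingers":[-1,-1]}'; python3 -m creep '{"translation":[[0,0,0],[0,0,0],[0,0,0],[0,0,0],[0,0,0]],"angular":[[0,0,0],[0,0,0],[0,0,0],[0,0,0],[0,0,0]],"fingers":[0,0.4,1,1,1]}'
```

```text
time_s: 9.82
position: [0.5921, -0.0378, 0.148]
tool_rot: [-0.0, 0.031, 1.0, -0.0]
wrist_force: [-0.8, 4.4, -6.9]
opening: 0.429
time_s: 10.45
position: [0.5922, -0.0378, 0.1481]
tool_rot: [0.0, 0.031, 1.0, -0.0]
wrist_force: [-0.1, -0.6, 0.0]
opening: 0.88
```

```bash
python3 -m creep '{"translation":[[0,0,-0.03],[0,0,-0.04],[0,0,-0.05],[0,0,-0.05],[0,0,0]],"angular":[[0,0,0],[0,0,0],[0,0,0],[0,0,0],[0,0,0]],"fingers":[1,1,1,1,1]}'; python3 - <<'E'
from h import *
togo([.495,-.3258,.25],np.radians(60.7+90))
E
```

```text
time_s: 11.08
position: [0.5929, -0.0379, 0.3225]
tool_rot: [0.003, 0.031, 1.0, -0.0]
wrist_force: [-0.4, 0.1, 0.2]
opening: 0.998
rotvec tool [-0.0037  0.0053 -1.1214] shift after [ 0.299  -0.0555  0.0725] t 11.075
```

```bash
python3 -m creep '{"translation":[[0,0,0],[0,0,0],[0,0,0],[0,0,0],[0,0,0],[0,0,0]],"angular":[[0,0,-0.187],[0,0,-0.187],[0,0,-0.187],[0,0,-0.187],[0,0,-0.187],[0,0,-0.187]],"fingers":[1,1,1,1,1,1]}'; python3 - <<'E'
from h import *
togo([.495,-.3258,.25],np.radians(60.7+90)); print(st()[0]["joints"])
E
```

```text
time_s: 11.82
position: [0.592, -0.0378, 0.3168]
tool_rot: [-0.001, -0.508, 0.861, 0.0]
wrist_force: [-0.2, -1.3, 0.1]
opening: 1.004
rotvec tool [ 0.0013 -0.0006  0.0068] shift after [ 0.2987 -0.0564  0.0668] t 11.825
[-1.06650813e-01 -6.99297470e-02  1.47350840e+00 -8.47777253e-05
  1.73940863e+00 -2.74363995e+00]
```

```bash
python3 -m creep '{"translation":[[0,0,0],[0,0,0],[0,0,0],[0,0,0],[0,0,0],[0,0,0],[0,0,0],[0,0,0],[0,0,0],[0,0,0],[0,0,0],[0,0,0]],"angular":[[0,0,0.185],[0,0,0.185],[0,0,0.185],[0,0,0.185],[0,0,0.185],[0,0,0.185],[0,0,0.185],[0,0,0.185],[0,0,0.185],[0,0,0.185],[0,0,0.185],[0,0,0.185]],"fingers":[1,1,1,1,1,1,1,1,1,1,1,1]}'; python3 -m creep '{"translation":[[0,0,0],[0,0,0],[0,0,0],[0,0,0],[0,0,0],[0,0,0]],"angular":[[0,0,0.185],[0,0,0.185],[0,0,0.185],[0,0,0.185],[0,0,0.185],[0,0,0]],"fingers":[1,1,1,1,1,1]}';python3 - <<'E'
from h import *
togo([.495,-.3258,.25],np.radians(60.7-90)); print(st()[0]["joints"])
E
```

```text
time_s: 13.32
position: [0.592, -0.0378, 0.3168]
tool_rot: [-0.001, 0.551, 0.835, -0.0]
wrist_force: [-0.8, 0.4, -0.2]
opening: 1.003
time_s: 14.08
position: [0.592, -0.0378, 0.3171]
tool_rot: [-0.0, 0.863, 0.504, -0.0]
wrist_force: [-0.1, 0.6, -0.5]
opening: 1.0
rotvec tool [-0.001   0.0005 -0.0019] shift after [-0.2987  0.0563  0.0671] t 14.075
[-1.06701257e-01 -7.00103481e-02  1.47317461e+00 -4.71137889e-05
  1.73953273e+00  4.06524620e-01]
```

```bash
python3 -m creep '{"translation":[[-0.0597,0.0113,0],[-0.0597,0.0113,0],[-0.0597,0.0113,0],[-0.0597,0.0113,0],[-0.0597,0.0113,0],[0,0,0],[0,0,0]],"angular":[[0,0,0],[0,0,0],[0,0,0],[0,0,0],[0,0,0],[0,0,0],[0,0,0]],"fingers":[1,1,1,1,1,1,1]}'; python3 - <<'E'
from h import *
for n,(x0,y0,x1,y1) in(("top",(205,140,345,240)),("side",(250,120,400,270))):
    d=snapshot(n);k=5 if n=="top" else 4;cv2.imwrite(f"pics/{n}3full.png",d["color"][:,:,::-1]);cv2.imwrite(f"pics/{n}3.png",np.clip(1.3*cv2.resize(d["color"][y0:y1,x0:x1,::-1],None,fx=k,fy=k,interpolation=2),0,255).astype('uint8'))
togo([.495,-.3258,.004],np.radians(60.7-90))
E
```

```text
time_s: 14.95
position: [0.4946, -0.3252, 0.3176]
tool_rot: [-0.0, 0.863, 0.505, -0.0]
wrist_force: [-0.1, -0.1, -0.1]
opening: 1.001
rotvec tool [-0.0001 -0.0002  0.0002] shift after [-0.0012  0.0007  0.3139] t 15.05
```

View pics/top3.png

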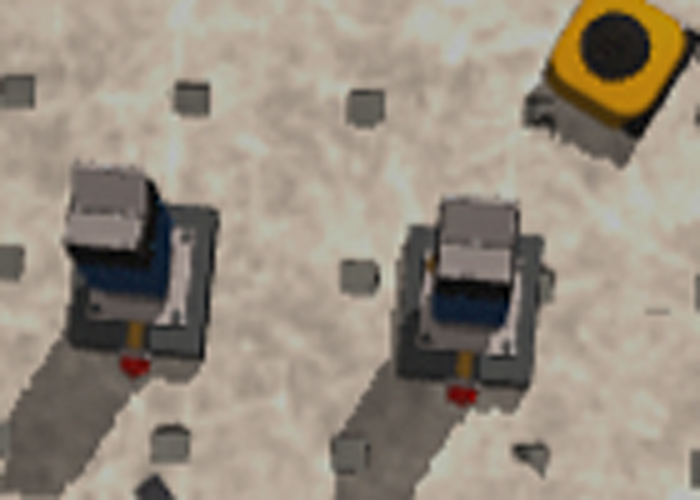

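View pics/side3.png

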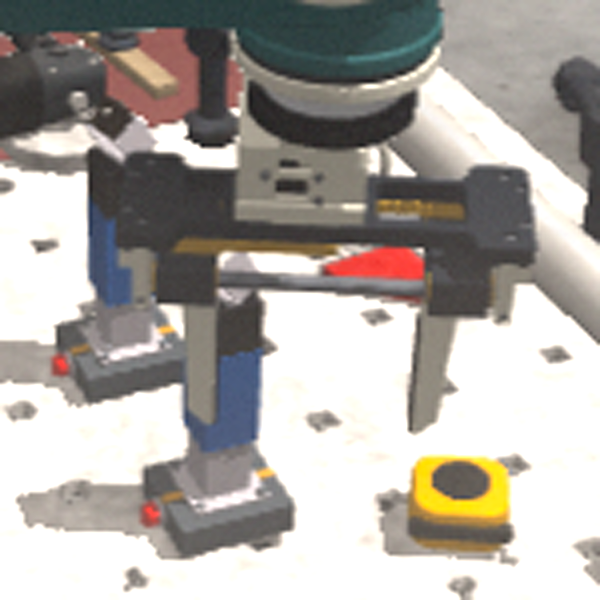

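View pics/side3full.png

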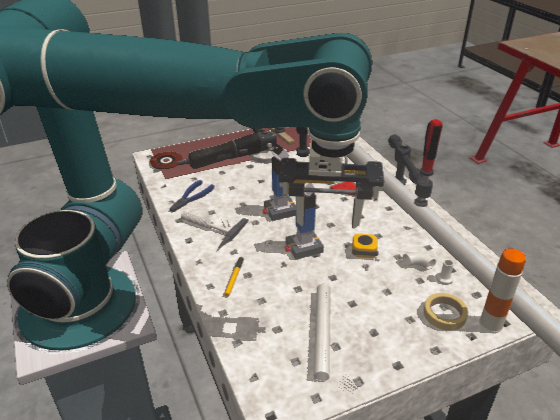

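```bash
python3 - <<'E'
from h import *
d=snapshot("top");Y=np.array([.062,.998,0]);B=np.array([.592,-.0372,0])
for l in(.020,.0225,.025): print(proj(d,B+Y*l+[0,0,.126]))
t0=cv2.imread("pics/top0.png");t1=d["color"][:,:,::-1]
x0,y0,x1,y1=280,175,320,215
cv2.imwrite("pics/btn.png",np.clip(1.6*np.hstack([cv2.resize(a[y0:y1,x0:x1],None,fx=9,fy=9,interpolation=0) for a in(t0,t1)]),0,255).astype('uint8'))
E
```

```text
[291.9602532  192.95657102]
[290.98998085 192.87322413]
[290.01980758 192.78988576]
```

View pics/btn.png

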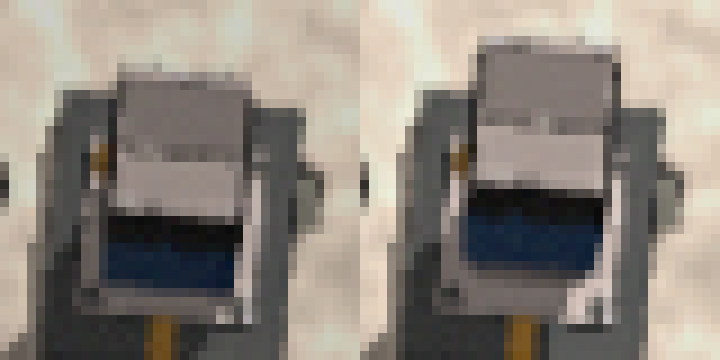

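```bash
python3 -m creep '{"translation":[[-0.0012,0.0007,0.055],[0,0,0.06],[0,0,0.06],[0,0,0.06],[0,0,0.05],[0,0,0.027],[0,0,0],[0,0,0]],"angular":[[0,0,0],[0,0,0],[0,0,0],[0,0,0],[0,0,0],[0,0,0],[0,0,0],[0,0,0]],"fingers":[1,1,1,1,1,0.8,0.4,0.1]}' 12; python3 -m creep '{"translation":[[0,0,0],[0,0,0],[0,0,0]],"angular":[[0,0,0],[0,0,0],[0,0,0]],"fingers":[-0.05,-0.15,-0.2]}' 12
```

```text
time_s: 16.1
position: [0.4954, -0.3267, 0.0076]
tool_rot: [0.001, 0.863, 0.505, 0.0]
wrist_force: [0.7, -0.0, -0.4]
opening: 0.735
time_s: 16.48
position: [0.4947, -0.3269, 0.0065]
tool_rot: [0.0, 0.864, 0.504, 0.0]
wrist_force: [0.3, 0.3, 0.1]
opening: 0.425
```

```bash
python3 -m creep '{"translation":[[0,0,0.0015],[0,0,0],[0,0,0]],"angular":[[0,0,0],[0,0,0],[0,0,0]],"fingers":[-0.25,-0.3,-0.4]}' 12; python3 -m creep '{"translation":[[0,0,0],[0,0,0]],"angular":[[0,0,0],[0,0,0]],"fingers":[-1,-1]}' 20
```

```text
time_s: 16.85
position: [0.4945, -0.3268, 0.0044]
tool_rot: [-0.0, 0.864, 0.504, -0.0]
wrist_force: [1.2, 0.1, -1.8]
opening: 0.357
time_s: 17.1
position: [0.4945, -0.3268, 0.0044]
tool_rot: [-0.0, 0.864, 0.504, -0.0]
wrist_force: [-0.3, -1.3, -2.1]
opening: 0.353
```

```bash
python3 -m creep '{"translation":[[0,0,-0.01],[0,0,-0.03],[0,0,-0.05],[0,0,-0.06],[0,0,-0.06],[0,0,-0.04],[0,0,0],[0,0,0],[0,0,0]],"angular":[[0,0,0],[0,0,0],[0,0,0],[0,0,0],[0,0,0],[0,0,0],[0,0,0],[0,0,0],[0,0,0]],"fingers":[-1,-1,-1,-1,-1,-1,-1,-1,-1]}' 25;  python3 - <<'E'
from h import *
for n in("top","side"):
    d=snapshot(n);cv2.imwrite(f"pics/{n}4.png",np.clip(1.3*d["color"][:,:,::-1],0,255).astype('uint8'))
s,r=st();print(s["wrist_force"],s["moment"],s["position"],r.as_matrix().round(3))
E
```

```text
time_s: 18.23
position: [0.4941, -0.3265, 0.2526]
tool_rot: [-0.001, 0.864, 0.504, -0.001]
wrist_force: [0.3, -0.1, -4.4]
opening: 0.354
[-0.18412129 -0.17299665 -3.34360937] [-0.05940017  0.07411211  0.0555857 ] [ 0.4942864  -0.3266403   0.25314632] [[ 0.492  0.871 -0.002]
 [ 0.871 -0.492  0.001]
 [ 0.    -0.002 -1.   ]]
```

View pics/top4.png

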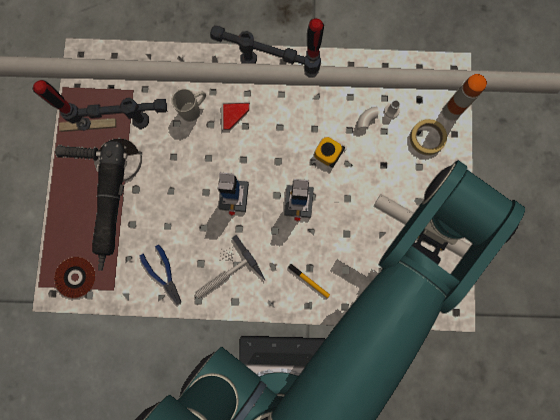

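View pics/side4.png

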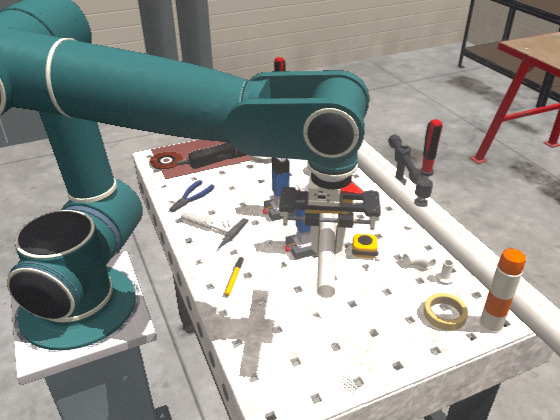

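```bash
python3 - <<'E'
import cv2,numpy as np
s=cv2.imread("pics/side4.png");t=cv2.imread("pics/top4.png")
cv2.imwrite("pics/s4c.png",cv2.resize(s[200:310,285:385],None,fx=5,fy=5,interpolation=2))
cv2.imwrite("pics/t4c.png",np.clip(1.3*cv2.resize(t[180:280,360:480],None,fx=5,fy=5,interpolation=2),0,255).astype('uint8'))
E
```

```text
(no output)
```

View pics/s4c.png

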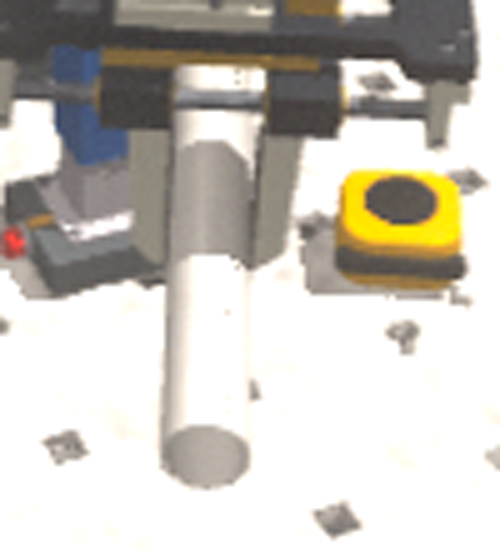

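View pics/t4c.png

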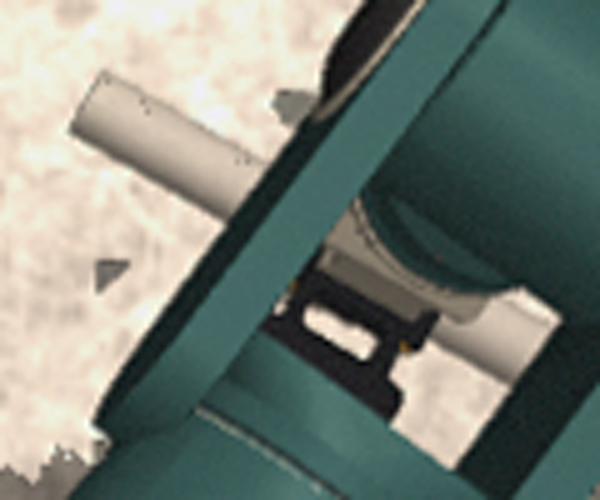

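```bash
python3 - <<'E'
from h import *
S=snapshot("side");T=snapshot("top")
cv=lambda x,y,x0,y0,k:(x0+(x+.5)/k-.5,y0+(y+.5)/k-.5)
n=onz(S,cv(206,456,285,200,5),.2655);f=onz(T,cv(88,101,360,180,5),.2655)
s,r=st();print(n,f,(n+f)/2,np.linalg.norm(n-f),np.degrees(np.arctan2(*(f-n)[[1,0]])),s["position"])
ax=r.as_matrix()[:,0];print("along axis: near",(n-s["position"])@ax,"far",(f-s["position"])@ax, "perp",(n-s["position"])@r.as_matrix()[:,1],(f-s["position"])@r.as_matrix()[:,1])
mid=np.array([.592+.6036+.001,-.0372+.1415,0])/2; print(mid)
togo([mid[0],mid[1],.30],-.062); print(s["joints"])
E
```

```text
[ 0.43087756 -0.43996258  0.2655    ] [ 0.55513848 -0.21245705  0.2655    ] [ 0.49300802 -0.32620981  0.2655    ] 0.2592287467310803 61.357136262161085 [ 0.49443156 -0.32676148  0.25377674]
along axis: near -0.12981975986732516 far 0.12938242089184937 perp 0.00033171212734507037 -0.0033793095136755843
[0.5983  0.05215 0.     ]
rotvec tool [-1.100e-03 -4.000e-04 -4.522e-01] shift after [ 0.3846  0.0802 -0.0462] t 18.425
[-6.27016312e-01 -6.94367226e-02  1.57382620e+00 -2.33055505e-05
  1.63831807e+00 -1.12789412e-01]
```

```bash
python3 - <<'E'
from h import *
d=snapshot("top");a=d["color"][:,:,::-1]
o=[cv2.resize(a[y0:y0+45,x0:x0+40],None,fx=9,fy=9,interpolation=2) for x0,y0 in((212,165),(280,170))]
cv2.imwrite("pics/vees.png",np.clip(1.8*np.hstack(o),0,255).astype('uint8'))
E
```

```text
(no output)
```

View pics/vees.png

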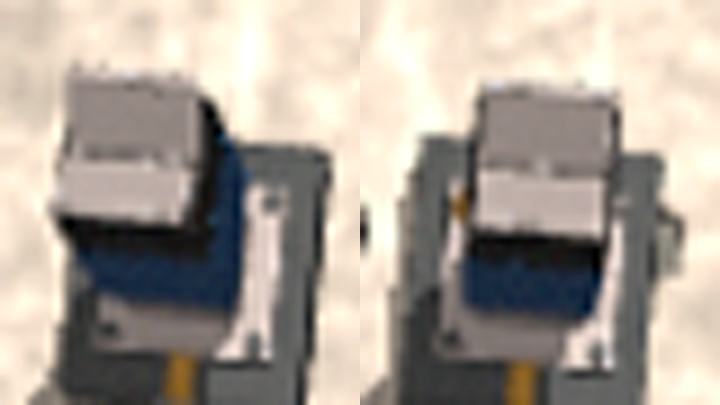

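```bash
python3 - <<'E'
from h import *
d=snapshot("top")
cv=lambda p,x0,y0,k=9:(x0+(p[0]+.5)/k-.5,y0+(p[1]+.5)/k-.5)
b=np.array([.0027,-.0016])
C=[]
for nm,x0,y0,P,G,zr in(("high",212,165,[(68,70),(205,78),(188,225),(55,207)],[(62,155),(195,163)],.204),("low",280,170,[(118,82),(256,92),(246,237),(110,227)],[(112,165),(252,172)],.206)):
    V=[onz(d,cv(p,x0,y0),zr)[:2] for p in P];g=[onz(d,cv(p,x0,y0),zr-.019)[:2] for p in G]
    print(nm,np.round(V,4).tolist(),np.mean(V,0).round(4),"groove",np.mean(g,0).round(4));C.append((np.mean(V,0)+np.mean(g,0))/2)
C=np.array(C)+b;print(C,np.linalg.norm(C[0]-C[1]),"yaw",-np.arctan2(*(C[0]-C[1])),"mid",C.mean(0))
E
```

```text
high [[0.6248, 0.1616], [0.6235, 0.1244], [0.5829, 0.1272], [0.5869, 0.1633]] [0.6045 0.1441] groove [0.6046 0.1465]
low [[0.613, -0.018], [0.6112, -0.0552], [0.5714, -0.0533], [0.5732, -0.0168]] [ 0.5922 -0.0358] groove [ 0.5936 -0.036 ]
[[ 0.6072707   0.14373326]
 [ 0.59559457 -0.0375151 ]] 0.1816240689901979 yaw -0.06433173064059021 mid [0.60143263 0.05310908]
```

```bash
python3 -m creep '{"translation":[[0,0,-0.02],[0,0,-0.02],[0,0,-0.01],[0.02,0.004,0],[0.045,0.01,0],[0.055,0.011,0],[0.055,0.011,0],[0.055,0.011,0],[0.055,0.011,0],[0.05,0.01,0],[0.03,0.008,0],[0.015,0.003,0]],"angular":[[0,0,-0.151],[0,0,-0.151],[0,0,-0.151],[0,0,0],[0,0,0],[0,0,0],[0,0,0],[0,0,0],[0,0,0],[0,0,0],[0,0,0],[0,0,0]],"fingers":[-1,-1,-1,-1,-1,-1,-1,-1,-1,-1,-1,-1]}'; python3 -m creep '{"translation":[[0,0,0],[0,0,0],[0,0,0]],"angular":[[0,0,0],[0,0,0],[0,0,0]],"fingers":[-1,-1,-1]}';python3 - <<'E'
from h import *
togo([.6005,.0528,.205],-.063)
E
```

```text
time_s: 20.02
position: [0.5965, 0.0498, 0.3038]
tool_rot: [-0.0, 0.729, 0.685, -0.0]
wrist_force: [-1.2, -0.3, -3.0]
opening: 0.357
time_s: 20.4
position: [0.5965, 0.0467, 0.3047]
tool_rot: [0.0, 0.729, 0.685, 0.0]
wrist_force: [-0.7, 0.5, -3.6]
opening: 0.355
rotvec tool [0.0002 0.0001 0.0003] shift after [0.0063 0.0036 0.0997] t 20.4
```

```bash
python3 -m creep '{"translation":[[0.0063,0.0036,0],[0,0,0.03],[0,0,0.03],[0,0,0.02],[0,0,0.005],[0,0,0]],"angular":[[0,0,0],[0,0,0],[0,0,0],[0,0,0],[0,0,0],[0,0,0]],"fingers":[-1,-1,-1,-1,-1,-1]}';python3 - <<'E'
from h import *
for n,(x0,y0,x1,y1) in(("top",(190,130,330,240)),("side",(240,90,370,240))):
    d=snapshot(n);k=5 if n=="top" else 4;cv2.imwrite(f"pics/{n}5.png",np.clip(1.3*cv2.resize(d["color"][y0:y1,x0:x1,::-1],None,fx=k,fy=k,interpolation=2),0,255).astype('uint8'))
E
```

```text
time_s: 21.15
position: [0.6009, 0.0537, 0.2202]
tool_rot: [0.0, 0.728, 0.685, 0.0]
wrist_force: [-0.8, 0.2, -3.0]
opening: 0.355
```

View pics/top5.png

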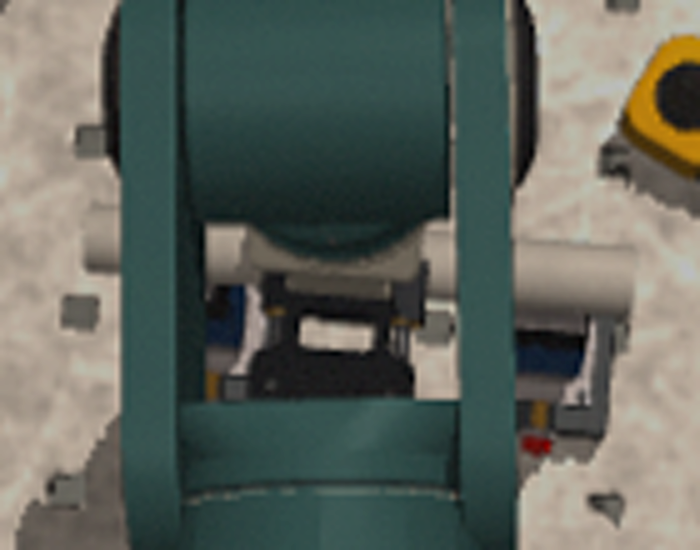

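View pics/side5.png

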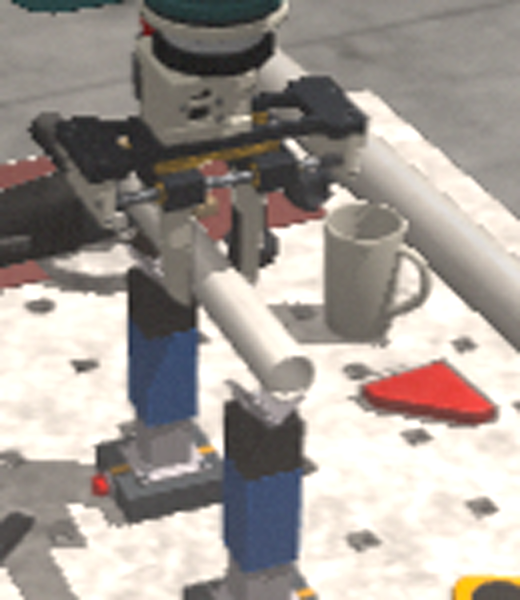

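```bash
python3 -m creep '{"translation":[[0,0,0.004],[0,0,0.004],[0,0,0.004],[0,0,0.001],[0,0,0]],"angular":[[0,0,0],[0,0,0],[0,0,0],[0,0,0],[0,0,0]],"fingers":[-1,-1,-1,-1,-1]}'; python3 -m creep '{"translation":[[0,0,0.001],[0,0,0.001],[0,0,0]],"angular":[[0,0,0],[0,0,0],[0,0,0]],"fingers":[-1,-1,-1]}'
```

```text
time_s: 21.88
position: [0.6006, 0.0537, 0.2065]
tool_rot: [-0.0, 0.728, 0.685, -0.0]
wrist_force: [0.3, -0.2, -3.8]
opening: 0.356
time_s: 22.25
position: [0.6006, 0.0537, 0.2045]
tool_rot: [-0.0, 0.728, 0.685, -0.0]
wrist_force: [0.5, 0.1, -3.1]
opening: 0.356
```

```bash
python3 -m creep '{"translation":[[0,0,0.001],[0,0,0.001],[0,0,0]],"angular":[[0,0,0],[0,0,0],[0,0,0]],"fingers":[-1,-1,-1]}'
```

```text
time_s: 22.62
position: [0.6006, 0.0537, 0.2024]
tool_rot: [-0.0, 0.728, 0.685, -0.0]
wrist_force: [0.8, -0.3, -3.0]
opening: 0.353
```

```bash
python3 -m creep '{"translation":[[0,0,0.001],[0,0,0]],"angular":[[0,0,0],[0,0,0]],"fingers":[-1,-1]}'
```

```text
time_s: 22.88
position: [0.6006, 0.0537, 0.2015]
tool_rot: [-0.0, 0.728, 0.685, -0.0]
wrist_force: [-0.1, -0.7, -3.1]
opening: 0.356
```

```bash
python3 -m creep '{"translation":[[0,0,0.001],[0,0,0]],"angular":[[0,0,0],[0,0,0]],"fingers":[-1,-1]}'
```

```text
time_s: 23.12
position: [0.6006, 0.0537, 0.2004]
tool_rot: [-0.0, 0.728, 0.685, -0.0]
wrist_force: [-0.2, -0.2, -2.7]
opening: 0.359
```

```bash
python3 -m creep '{"translation":[[0,0,0.0007],[0,0,0]],"angular":[[0,0,0],[0,0,0]],"fingers":[-1,-1]}'
```

```text
time_s: 23.38
position: [0.6006, 0.0537, 0.1998]
tool_rot: [-0.0, 0.728, 0.685, -0.0]
wrist_force: [0.2, -0.3, -3.2]
opening: 0.354
```

```bash
python3 -m creep '{"translation":[[0,0,0.0007],[0,0,0]],"angular":[[0,0,0],[0,0,0]],"fingers":[-1,-1]}'
```

```text
time_s: 23.62
position: [0.6006, 0.0537, 0.1991]
tool_rot: [-0.0, 0.728, 0.685, -0.0]
wrist_force: [0.1, 0.1, -3.4]
opening: 0.358
```

```bash
python3 -m creep '{"translation":[[0,0,0.0007],[0,0,0]],"angular":[[0,0,0],[0,0,0]],"fingers":[-1,-1]}'
```

```text
time_s: 23.88
position: [0.6006, 0.0537, 0.1983]
tool_rot: [-0.0, 0.728, 0.685, -0.0]
wrist_force: [-0.5, 0.3, -3.1]
opening: 0.355
```

```bash
python3 -m creep '{"translation":[[0,0,0.0007],[0,0,0]],"angular":[[0,0,0],[0,0,0]],"fingers":[-1,-1]}'
```

```text
time_s: 24.12
position: [0.6007, 0.0537, 0.1978]
tool_rot: [0.0, 0.728, 0.685, 0.0]
wrist_force: [0.3, -0.3, -2.4]
opening: 0.359
```

```bash
python3 -m creep '{"translation":[[0,0,0.0007],[0,0,0]],"angular":[[0,0,0],[0,0,0]],"fingers":[-1,-1]}'
```

```text
time_s: 24.38
position: [0.6007, 0.0536, 0.1971]
tool_rot: [0.0, 0.728, 0.685, 0.0]
wrist_force: [0.6, -0.4, -2.3]
opening: 0.355
```

```bash
python3 -m creep '{"translation":[[0,0,0.0007],[0,0,0]],"angular":[[0,0,0],[0,0,0]],"fingers":[-1,-1]}'
```

```text
time_s: 24.62
position: [0.6009, 0.0537, 0.1968]
tool_rot: [0.0, 0.728, 0.685, 0.0]
wrist_force: [2.4, -0.4, 1.2]
opening: 0.354
```

```bash
python3 -m creep '{"translation":[[0,0,0.0007],[0,0,0]],"angular":[[0,0,0],[0,0,0]],"fingers":[-1,-1]}'; python3 -c "
from h import *
s,r=st();print(s['wrist_force'],s['moment'])"
```

```text
time_s: 24.88
position: [0.6011, 0.0537, 0.1964]
tool_rot: [0.001, 0.728, 0.685, 0.001]
wrist_force: [3.7, -0.8, 5.0]
opening: 0.355
[ 3.71775046 -0.79412648  5.03595285] [-0.10315913 -0.53861083 -0.00820886]
```

```bash
python3 -m creep '{"translation":[[0,0.0007,0],[0,0,0]],"angular":[[0,0,0],[0,0,0]],"fingers":[-1,-1]}'; python3 -c "
from h import *
s,r=st();print(s['wrist_force'],s['moment'])"
```

```text
time_s: 25.12
position: [0.6015, 0.0537, 0.1961]
tool_rot: [0.0, 0.728, 0.685, 0.0]
wrist_force: [2.2, -1.1, 5.6]
opening: 0.356
[ 2.2418146  -1.05655905  5.62714006] [-0.03301524 -0.2647962  -0.19192427]
```

```bash
python3 -m creep '{"translation":[[0,0.0006,0.0003],[0,0,0]],"angular":[[0,0,0],[0,0,0]],"fingers":[-1,-1]}'; python3 -m creep '{"translation":[[0,0,0],[0,0,0]],"angular":[[0,0,0],[0,0,0]],"fingers":[-1,-1]}' 5
```

```text
time_s: 25.38
position: [0.6018, 0.0537, 0.1958]
tool_rot: [-0.0, 0.728, 0.685, 0.0]
wrist_force: [-2.2, 0.8, 7.3]
opening: 0.352
time_s: 25.62
position: [0.6018, 0.0536, 0.1956]
tool_rot: [-0.0, 0.728, 0.685, -0.0]
wrist_force: [-1.3, -1.0, 6.0]
opening: 0.356
```

```bash
python3 -m creep '{"translation":[[0,0,-0.0008],[0,0,0],[0,0,0],[0,0,0],[0,0,0],[0,0,0],[0,0,0],[0,0,0]],"angular":[[0,0,0],[0,0,0],[0,0,0],[0,0,0],[0,0,0],[0,0,0],[0,0,0],[0,0,0]],"fingers":[-0.25,-0.15,0,0.2,0.4,0.6,0.8,1]}'; python3 - <<'E'
from h import *
for n,(x0,y0,x1,y1) in(("side",(240,90,370,240)),):
    d=snapshot(n);k=4;cv2.imwrite(f"pics/{n}6.png",np.clip(1.1*cv2.resize(d["color"][y0:y1,x0:x1,::-1],None,fx=k,fy=k,interpolation=2),0,255).astype('uint8'))
E
```

```text
time_s: 26.62
position: [0.6019, 0.0536, 0.1961]
tool_rot: [-0.0, 0.728, 0.685, -0.0]
wrist_force: [-0.6, 0.7, 0.4]
opening: 0.958
```

View pics/side6.png

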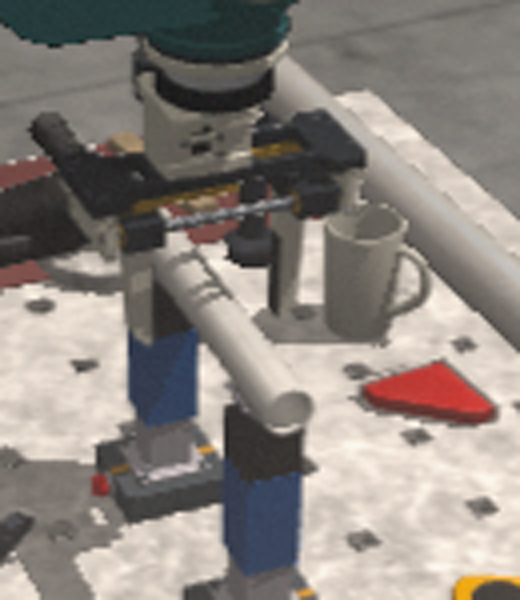

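```bash
python3 -m creep '{"translation":[[0,0,-0.01],[0,0,-0.03],[0,0,-0.05],[0,0,-0.05],[0,-0.04,-0.02],[0,-0.05,0],[0,-0.05,0],[0,-0.05,0],[0,0,0],[0,0,0]],"angular":[[0,0,0],[0,0,0],[0,0,0],[0,0,0],[0,0,0],[0,0,0],[0,0,0],[0,0,0],[0,0,0],[0,0,0]],"fingers":[1,1,1,1,1,1,1,1,1,1]}'; python3 - <<'E'
from h import *
for n,(x0,y0,x1,y1) in(("side",(240,110,370,260)),("top",(190,130,330,240))):
    d=snapshot(n);k=4 if n=="side" else 5;cv2.imwrite(f"pics/{n}7.png",np.clip((1 if n=="side" else 1.6)*cv2.resize(d["color"][y0:y1,x0:x1,::-1],None,fx=k,fy=k,interpolation=2),0,255).astype('uint8'))
E
```

```text
time_s: 27.92
position: [0.4125, 0.0652, 0.3568]
tool_rot: [0.0, 0.728, 0.685, 0.0]
wrist_force: [0.3, 0.4, -0.3]
opening: 1.001
```

View pics/side7.png

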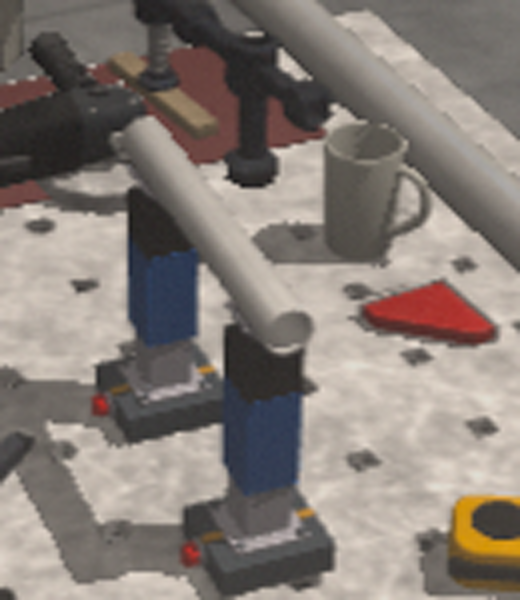

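View pics/top7.png

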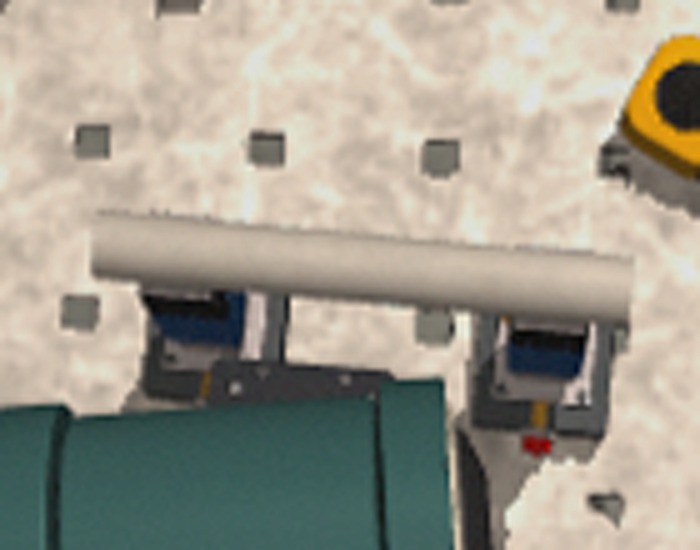

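```bash
python3 - <<'E'
from h import *
d=snapshot("top")
cv=lambda x,y:(190+(x+.5)/5-.5,130+(y+.5)/5-.5)
a=onz(d,cv(93,245),.209);b=onz(d,cv(630,290),.210);m=(a+b)/2
print(a,b,m,np.linalg.norm(a-b),"yaw",-np.arctan2(*(a-b)[:2]))
for P in([.6046,.1453],[.5929,-.0359]):print(np.linalg.norm(m[:2]-P), np.cross((a-b)[:2]/np.linalg.norm(a-b),np.array(P)-b[:2]))
E
```

```text
[0.607436   0.18666782 0.209     ] [ 0.59150638 -0.07370479  0.21      ] [0.59947119 0.05648151 0.2095    ] 0.26086136201613963 yaw -0.06110391785445235
0.0889664452439986 0.000304537932255787
0.09261492546804516 0.0009175568613244026<stdin>:6: DeprecationWarning: Arrays of 2-dimensional vectors are deprecated. Use arrays of 3-dimensional vectors instead. (deprecated in NumPy 2.0)
```

All checks are within limits, so I'm handing in.

```bash
python3 -c "
from h import *
print(order.hand_in())"
```

```text
the job is handed in; nothing more can be done
None
```

I set the low rest to its next hole, laid the tube in both vees and let go. I handed the job in at about 28 s of the 61 s allowed. No verdict was reported.

**Sleeve:** I gripped across the button at its height and lifted in steps of about 0.7 mm once near the hole. It caught at a rise of about 42 mm. The wrist force went from about 6 N to a peak of 17.8 N, part of which was the sleeve's weight and drag, so the button itself took less than that. I backed off and let go. From above, the brass dome shows at the same place and looks the same as before the lift, so I judged it fully out. The cameras cannot see the button's face directly.

**Tube:** I gripped it at its middle and lowered it until it touched both vees, with at most about 10 N of added force. I then released it and moved the arm clear. The last top view gave:

| Check | Measured | Limit or given |
|---|---|---|
| Centre to the low rest's vee | 93 mm | 117 mm |
| Centre to the other rest's vee | 89 mm | 117 mm |
| Axis off the groove line | under 1 mm | 8 mm |
| Direction against the grooves | about 0.003 rad | 0.06 rad |
| Length, as a check on the measurement | 261 mm | 260 mm |

The side view shows it seated in the vees. I did not measure its level separately. From the sleeve's rise, the low vee should be about 2 mm higher than the other, a tilt of about 0.6 degrees.

**Disagreements:** The top camera read 2 to 3 mm away from the arm's own positions, and the side camera a few millimetres more. I corrected the placing by contact force. I saw no bystander move, but I did not measure them at the end.

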